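# Sort the amber bottles into the dishes of their cap colours

### The job

Put each of the four amber glass bottles into the round dish of the same colour as its cap (white, black, green, blue), standing upright on the dish's floor. Keep the bottles upright and set them down without dropping them, and leave the two white plastic bottles standing where they are.

Things in the scene. Friction and masses are not known exactly. Their poses are not given: they have to be found in the camera images.
- amber_white: loose amber (brown) glass bottle with a white screw cap and a pale blank label, 120 g or so, standing upright: round body 40 mm in diameter up to 60 mm, then a shoulder narrowing to the cap, which is 28 mm in diameter from 69 mm up to the top at 92 mm. Origin: centre of its underside; z is its axis, up. Its yaw means nothing.
- amber_black: loose amber (brown) glass bottle with a black screw cap and a pale blank label, 120 g or so, standing upright: round body 40 mm in diameter up to 60 mm, then a shoulder narrowing to the cap, which is 28 mm in diameter from 69 mm up to the top at 92 mm. Origin: centre of its underside; z is its axis, up. Its yaw means nothing.
- amber_green: loose amber (brown) glass bottle with a green screw cap and a pale blank label, 120 g or so, standing upright: round body 40 mm in diameter up to 60 mm, then a shoulder narrowing to the cap, which is 28 mm in diameter from 69 mm up to the top at 92 mm. Origin: centre of its underside; z is its axis, up. Its yaw means nothing.
- amber_blue: loose amber (brown) glass bottle with a blue screw cap and a pale blank label, 120 g or so, standing upright: round body 40 mm in diameter up to 60 mm, then a shoulder narrowing to the cap, which is 28 mm in diameter from 69 mm up to the top at 92 mm. Origin: centre of its underside; z is its axis, up. Its yaw means nothing.
- plain_green: loose white plastic bottle with a green cap, of the same shape and size as the amber ones (40 mm in diameter, 92 mm high), standing upright; not part of the job, stays where it is. Origin: centre of its underside; z is its axis, up.
- plain_blue: loose white plastic bottle with a blue cap, of the same shape and size as the amber ones (40 mm in diameter, 92 mm high), standing upright; not part of the job, stays where it is. Origin: centre of its underside; z is its axis, up.
- dish_white: shallow round white dish with a flat floor, fixed to the worktop: 76 mm in diameter over the rim, 14 mm high, wall 4 mm, floor 4 mm thick (its upper face is 4 mm above the origin), 64 mm clear inside at the floor, open at the top. Origin: centre of its underside, on the worktop; z up. Its yaw means nothing.
- dish_black: shallow round black dish with a flat floor, fixed to the worktop: 76 mm in diameter over the rim, 14 mm high, wall 4 mm, floor 4 mm thick (its upper face is 4 mm above the origin), 64 mm clear inside at the floor, open at the top. Origin: centre of its underside, on the worktop; z up. Its yaw means nothing.
- dish_green: shallow round green dish with a flat floor, fixed to the worktop: 76 mm in diameter over the rim, 14 mm high, wall 4 mm, floor 4 mm thick (its upper face is 4 mm above the origin), 64 mm clear inside at the floor, open at the top. Origin: centre of its underside, on the worktop; z up. Its yaw means nothing.
- dish_blue: shallow round blue dish with a flat floor, fixed to the worktop: 76 mm in diameter over the rim, 14 mm high, wall 4 mm, floor 4 mm thick (its upper face is 4 mm above the origin), 64 mm clear inside at the floor, open at the top. Origin: centre of its underside, on the worktop; z up. Its yaw means nothing.

How it is judged:
By the outcome, as a careful person would: the job done as asked, in the order asked, and still so for the second after the job is handed in, with the robot touching nothing.
It also fails if it takes over 109 s, if anything falls off the work surface, if the arm or the gripper's body presses on something with over 40 N, if the wrist force passes 120 N, or if a joint passes its speed limit or range.

### The arm

A 6-joint arm with a two-finger parallel gripper is mounted at the origin on the work surface. World frame = base frame: x ahead of the robot, y to its left, z up, the work surface at z = 0. Lengths are in m, angles in rad, forces in N, time in s.
With the tool pointing down it reaches from about 0.325 to 0.9 m from the base axis. Payload 6.1 kg.
Tool frame: the origin (TCP) lies midway between the tips of the shut fingers; the grasp point (between the pads) lies 19 mm behind it (bot.pinch_z is the distance from the TCP to the grasp point, in m); z points along the fingers, y is the line along which they close (so a half turn about z gives the same grasp; the last joint's range is limited). The gripper opens to 85 mm and grips with 20 to 120 N. Pads are 22 mm wide; open, the fingers measure 114 mm over their backs; the gripper's body (76 mm by 85 mm) begins 54 mm behind the grasp point. The pads swing forward as they close: fully open they stand 13 mm farther back than shut.
Start: joints at [1.117, 0.22, 1.526, -0, 1.395, -0.126], TCP at [0.201, 0.592, 0.231] pointing down, gripper open.
Joint ranges: [-2.98, 2.98], [-0.91, 2.08], [0.09, 2.57], [-1.24, 4.39], [0.2, 2.65], [-2.68, 2.68]. Speed limits (rad/s): [2.57, 2.57, 3.01, 3.14, 3.14, 3.14].

### API

Orientations are given as a rotation vector (axis times angle).
In Python, from plant import bot gives the robot as it stands.
- The arm moves only by the shell command python3 -m crank 'ROWS' [OPENING]. ROWS is a JSON object of lists of equal length, an entry for each row: "delta_pos": the shift along the tool's x, y, z in m, a list of three; "rot": the turn, a rotation vector about the tool's x, y, z in degrees, a list of three. A call has 1 to 5 rows; each row is the pose to reach, as a shift and turn from the pose commanded when the call began, along the tool's axes at that moment; what a row does not reach only later rows make up. A row lasts 1/12 s, in which the tool goes at most 41.7 mm and 7.16 degrees, less where a joint would pass 70% of its speed; a pose out of reach is approached as far as the arm can. A call with a gripper value outside its range is refused whole. OPENING is the opening, from 0 (shut) to 1 (fully open), set as the call begins (- or left out, the last holds). The fingers move at their own pace and stop on an object; the grip force is fixed at half the most. Time passes only in rows, so rows that repeat a pose let the fingers close. It gives the time, the measured TCP pose, the force, the opening and the grip force at its end, in the units of the state.
- bot.read_state(): the state, without advancing time (a new reading comes with each control period).
- bot.camera(name): name is "side" or "top"; returns the picture (384x512x3 uint8, red, green, blue); there is no depth.
- bot.camera_params(name): a dict with "fx", "fy", "cx", "cy" (pixels), "k1" (the pictures are not rectified: a ray, as slopes to the right and down, at radius r is drawn at 1 + k1 r^2 times it, then the intrinsics apply), "extrinsics" (4x4, takes a point from camera to world coordinates). Camera axes: x right, y up, looking along -z (the intrinsics and any distortion apply to the point x, -y, -z); pixel columns grow to the right and rows downward; lengths in m; the calibration is good to about 2 mm. A picture is of the moment at which its call begins. camera_params takes no time and is no camera call.
- bot.hand_in(): hands the job in; it is judged then, once.
Trained networks look in the newest picture that a camera, given by its name, has taken for a name from the list of things; names that differ only in an ending like _2 or _b are one class to them, and where a whole thing is asked for, a point or a joint stands for the part that bears it (a point fixed in the world has none). Each returns a list of dicts, best first, with "conf" (0 to 1); they miss things now and then, are a little off and sometimes report something else, mostly with a low value. They report only what shows in the picture. A call takes as long as a camera call.
- bot.search_frame(camera, target): "at" ([x, y, z] in m, in the coordinates of the camera as it stood for that picture, good to about 4 mm: the middle of the surface that is visible of it).
- bot.tip_of(camera, target): "at" ([x, y, z] in m, in the coordinates of the camera as it stood for that picture, good to about 4 mm: a listed point, or the origin of a listed thing).
The state is a dict: "time_s": time; "joint_positions": joint angles; "joint_velocities": joint speeds; "tau": joint torques, N m; "ee_pos": TCP position; "tool_rot": TCP orientation; "force": force on the tool from outside, world axes, zero at the start; "ft_torque": the same for the moment, N m; "gripper_width": finger opening in m; "grasp_force": force on a finger pad.
Only numpy, scipy, OpenCV 4.12 (cv2) and the standard library are available. Lean on these libraries where they do the work, as an engineer would, in place of code of your own. Each camera call takes 0.05 s, during which the arm holds its last target. There are 200 camera calls.

## Working session

There is one attempt and no reset: what is moved stays moved. The work goes in short steps, Python scripts to look and compute and a shell command to move; the robot and the scene stay as the last step left them, time stands still between calls to the robot, and variables do not carry over. Pictures are saved under pics/ and viewed, at most 14 in all, crops included, and the job is handed in when it is done.

```bash
mkdir -p pics
cat > h.py <<'E'
import numpy as np, cv2
from plant import bot
from scipy.spatial.transform import Rotation as R
N=['amber_white','amber_black','amber_green','amber_blue','plain_green','plain_blue','dish_white','dish_black','dish_green','dish_blue']
def snap(c,f):
    im=bot.camera(c); cv2.imwrite(f,im[:,:,::-1]); return im
def w(c,p):
    E=np.array(bot.camera_params(c)['extrinsics']); return E[:3,:3]@np.array(p)+E[:3,3]
def px(c,P):
    d=bot.camera_params(c);E=np.array(d['extrinsics']);q=E[:3,:3].T@(np.array(P)-E[:3,3])
    u,v=q[0]/-q[2],-q[1]/-q[2];s=1+d['k1']*(u*u+v*v)
    return np.round([d['cx']+d['fx']*u*s,d['cy']+d['fy']*v*s],1)
def ray(c,uv,z):
    d=bot.camera_params(c);E=np.array(d['extrinsics'])
    a=np.array([(uv[0]-d['cx'])/d['fx'],(uv[1]-d['cy'])/d['fy']]);s=a.copy()
    for _ in range(20): s=a/(1+d['k1']*(s@s))
    r=E[:3,:3]@np.array([s[0],-s[1],-1]);o=E[:3,3]
    return o+r*(z-o[2])/r[2]
E
python3 - <<'E'
from h import *
np.set_printoptions(precision=4,suppress=True)
for c in('top','side'):
    snap(c,f'pics/{c}0.png'); print(c,w(c,[0,0,0]))
    for n in N:
        for d in bot.tip_of(c,n)[:2]:
            P=w(c,d['at']); print(n,round(d['conf'],2),P,px(c,P))
s=bot.read_state();print(s['time_s'],s['ee_pos'],R.from_rotvec(s['tool_rot']).as_matrix())
E
```

```text
top [0.3356 0.0095 1.0293]
amber_white 0.8 [ 0.511   0.3502 -0.0013] [117.4 187.3]
amber_black 0.64 [ 0.4524 -0.1373 -0.0016] [297.7 210.3]
amber_black 0.28 [ 0.6219 -0.1803  0.0006] [312.4 149.2]
amber_green 0.76 [ 0.4719 -0.0234  0.0017] [255.4 202.6]
amber_blue 0.75 [0.4025 0.2593 0.001 ] [148.8 227.7]
plain_green 0.61 [ 0.622  -0.1793 -0.0012] [312.  149.3]
plain_green 0.4 [ 0.4759 -0.023   0.003 ] [255.3 201.1]
plain_blue 0.54 [ 0.3683 -0.2839  0.0044] [353.8 242.1]
dish_white 0.65 [ 0.4292  0.1493 -0.0006] [190.6 218.1]
dish_black 0.95 [ 0.6276  0.2041 -0.0005] [173.  145.9]
dish_green 0.63 [ 0.5437 -0.3778 -0.0012] [384.7 177.8]
dish_blue 0.85 [ 0.6561 -0.0063  0.0036] [249.4 136.2]
side [ 0.411  -0.7462  0.7772]
amber_white 0.86 [0.5115 0.3509 0.0031] [244.  130.7]
amber_black 0.74 [ 0.4512 -0.1375  0.0015] [238.5 246.4]
amber_green 0.59 [ 0.4805 -0.0185 -0.0011] [245.5 211.5]
amber_blue 0.76 [0.4041 0.2598 0.0027] [213.2 149.2]
plain_green 0.95 [ 0.6226 -0.1847 -0.0004] [309.9 256.2]
plain_blue 0.79 [ 0.3733 -0.2838  0.0016] [209.1 301. ]
dish_white 0.86 [ 0.4302  0.1495 -0.0023] [223.4 172.5]
dish_black 0.63 [0.6265 0.204  0.0008] [284.8 156.4]
dish_black 0.63 [ 0.4824 -0.0239 -0.0007] [246.4 212.9]
dish_green 0.61 [ 0.5464 -0.3816 -0.0026] [293.8 335.2]
dish_blue 0.73 [ 0.6587 -0.0081  0.0006] [309.2 203.7]
1.1 [0.2012 0.5917 0.2313] [[-0.9468  0.322  -0.    ]
 [ 0.322   0.9468 -0.    ]
 [ 0.     -0.     -1.    ]]
```

View pics/top0.png

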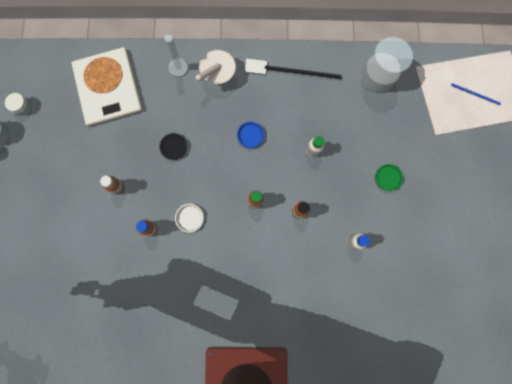

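View pics/side0.png

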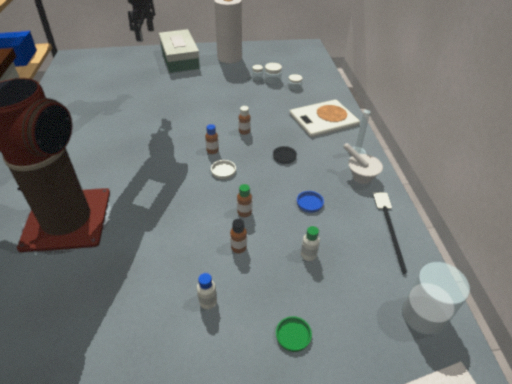

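The networks' positions match both pictures: the top view has white at (112,185), blue (146,228), green (256,200) and black (302,209), with the dishes where reported. I'll square the tool to the world axes first.

```bash
python3 -m crank '{"delta_pos":[[0,0,0],[0,0,0],[0,0,0],[0,0,0]],"rot":[[0,0,-7],[0,0,-14],[0,0,-18.78],[0,0,-18.78]]}' 1
cat > go.py <<'E'
import sys
from h import *
T=np.array(eval(sys.argv[1])); s=bot.read_state(); M=R.from_rotvec(s['tool_rot'])
D=R.from_matrix([[-1,0,0],[0,1,0],[0,0,-1]])
print('t',round(s['time_s'],2),'at',np.round(s['ee_pos'],4),'move mm',np.round(M.inv().apply(T-s['ee_pos'])*1000,1),'rot',np.round((M.inv()*D).as_rotvec(degrees=True),2),'w',s['gripper_width'])
E
python3 go.py '[.511,.3505,.15]'
```

```text
time_s: 1.43
ee_pos: [0.2012, 0.5917, 0.2313]
tool_rot: [0.004, -3.142, 0.0]
force: [0.1, 0.1, -0.3]
gripper_width: 0.0858
grasp_force: 0.0
t 1.43 at [0.2012 0.5917 0.2313] move mm [-309.1 -242.1   81.3] rot [-0.   -0.    0.16] w 0.08580777318777971
```

```bash
Z='[0,0,0]'
python3 -m crank '{"delta_pos":[[-0.03,-0.024,0],[-0.06,-0.048,0],[-0.09,-0.072,0.01],[-0.12,-0.096,0.02],[-0.15,-0.12,0.03]],"rot":[[0,0,0],[0,0,0],[0,0,0],[0,0,0],[0,0,0]]}' >/dev/null
python3 -m crank '{"delta_pos":[[-0.03,-0.024,0.01],[-0.06,-0.048,0.02],[-0.09,-0.072,0.03],[-0.12,-0.096,0.04],[-0.15,-0.12,0.05]],"rot":[[0,0,0],[0,0,0],[0,0,0],[0,0,0],[0,0,0]]}' >/dev/null
python3 -m crank '{"delta_pos":[[-0.009,-0.002,0],[-0.009,-0.002,0],[-0.009,-0.002,0]],"rot":[[0,0,0],[0,0,0],[0,0,0]]}'
python3 - <<'E'
from h import *
for c in('top','side'):
    snap(c,f'pics/{c}1.png')
    for d in bot.tip_of(c,'amber_white')[:1]: print(c,w(c,d['at']),d['conf'])
E
python3 go.py '[.511,.3505,.024]'; python3 -c "
import cv2;a=cv2.imread('pics/side1.png');cv2.imwrite('pics/c1.png',cv2.resize(a[40:240,130:380],None,fx=2.5,fy=2.5))"
```

```text
time_s: 2.52
ee_pos: [0.5102, 0.3498, 0.1513]
tool_rot: [-0.005, -3.141, -0.001]
force: [-0.5, 0.4, -0.1]
gripper_width: 0.0855
grasp_force: 0.0
top [ 0.51116245  0.34764533 -0.00112585] 0.81
side [0.51555405 0.35496043 0.00474712] 0.76
t 2.72 at [0.5092 0.3511 0.1519] move mm [ -1.8  -0.7 127.9] rot [0.03 0.03 0.09] w 0.08546486680428467
```

View pics/c1.png

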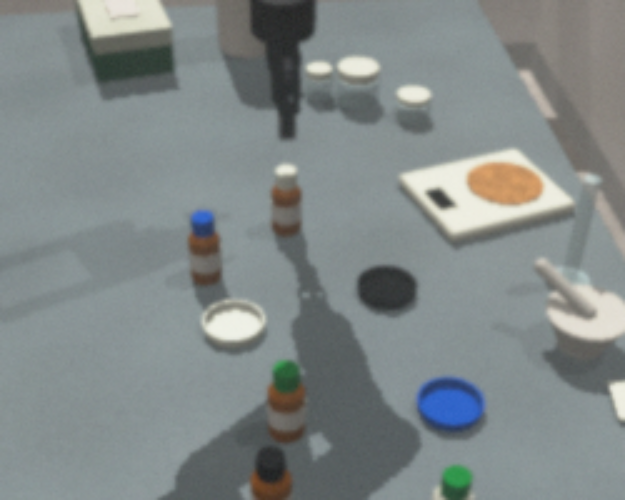

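The gripper hangs directly over the white-capped bottle (tip at crop (287,130), cap at (286,172)). Next: descend, close and lift.

```bash
python3 -m crank '{"delta_pos":[[-0.001,0,0.03],[-0.001,0,0.06],[-0.001,0,0.09],[-0.001,0,0.11],[-0.001,0,0.127]],"rot":[[0,0,0],[0,0,0],[0,0,0],[0,0,0],[0,0,0]]}'
python3 -m crank '{"delta_pos":[[0,0,0],[0,0,0],[0,0,0],[0,0,0],[0,0,0]],"rot":[[0,0,0],[0,0,0],[0,0,0],[0,0,0],[0,0,0]]}' 0.3
python3 -m crank '{"delta_pos":[[0,0,0],[0,0,0],[0,0,0],[0,0,0],[0,0,0]],"rot":[[0,0,0],[0,0,0],[0,0,0],[0,0,0],[0,0,0]]}'
python3 go.py '[.43,.1495,.024]'
```

```text
time_s: 3.13
ee_pos: [0.5091, 0.3504, 0.0224]
tool_rot: [0.002, -3.14, 0.001]
force: [0.4, -0.5, 0.3]
gripper_width: 0.0855
grasp_force: 0.0
time_s: 3.55
ee_pos: [0.5125, 0.3507, 0.0266]
tool_rot: [-0.001, 3.138, 0.003]
force: [-0.9, 1.9, 5.1]
gripper_width: 0.0388
grasp_force: 60.7
time_s: 3.97
ee_pos: [0.5125, 0.3507, 0.0265]
tool_rot: [0.0, 3.139, 0.003]
force: [-0.4, 0.7, 7.0]
gripper_width: 0.0386
grasp_force: 60.8
t 3.97 at [0.5125 0.3507 0.0265] move mm [  82.5 -201.2    1.9] rot [ 0.11  0.17 -0.  ] w 0.03859818362129466
```

```bash
python3 -m crank '{"delta_pos":[[0,0,-0.015],[0,0,-0.04],[0,0,-0.07],[0,0,-0.1],[0,0,-0.125]],"rot":[[0,0,0],[0,0,0],[0,0,0],[0,0,0],[0,0,0]]}'
python3 -m crank '{"delta_pos":[[0.008,-0.02,0],[0.02,-0.05,0],[0.032,-0.08,0],[0.044,-0.11,0],[0.056,-0.14,0]],"rot":[[0,0,0],[0,0,0],[0,0,0],[0,0,0],[0,0,0]]}'
python3 -m crank '{"delta_pos":[[0.012,-0.03,0],[0.02,-0.05,0],[0.024,-0.061,0],[0.024,-0.061,0],[0.024,-0.061,0]],"rot":[[0,0,0],[0,0,0],[0,0,0],[0,0,0],[0,0,0]]}'
python3 go.py '[.43,.1495,.0305]'
```

```text
time_s: 4.38
ee_pos: [0.5115, 0.3498, 0.1518]
tool_rot: [0.0, 3.14, 0.001]
force: [0.2, -0.4, -1.1]
gripper_width: 0.0383
grasp_force: 60.3
time_s: 4.8
ee_pos: [0.4543, 0.2085, 0.1495]
tool_rot: [-0.001, 3.141, -0.0]
force: [-0.1, -0.8, -0.8]
gripper_width: 0.0386
grasp_force: 60.4
time_s: 5.22
ee_pos: [0.4318, 0.1488, 0.1498]
tool_rot: [0.002, 3.14, 0.001]
force: [0.0, 0.8, -0.6]
gripper_width: 0.0386
grasp_force: 60.4
t 5.22 at [0.4318 0.1488 0.1498] move mm [  1.9   0.6 119.3] rot [ 0.04  0.08 -0.08] w 0.03859297776465333
```

```bash
python3 -m crank '{"delta_pos":[[0.002,0,0.03],[0.002,0,0.06],[0.002,0,0.085],[0.002,0,0.105],[0.002,0,0.114]],"rot":[[0,0,0],[0,0,0],[0,0,0],[0,0,0],[0,0,0]]}'
python3 -m crank '{"delta_pos":[[0,0,0.001],[0,0,0.002],[0,0,0.002]],"rot":[[0,0,0],[0,0,0],[0,0,0]]}'
python3 -m crank '{"delta_pos":[[0,0,0.001],[0,0,0.002],[0,0,0.002]],"rot":[[0,0,0],[0,0,0],[0,0,0]]}'
python3 - <<'E'
from h import *
a=snap('side','pics/s2.png')[:,:,::-1];cv2.imwrite('pics/c2.png',cv2.resize(a[110:210,170:290],None,fx=5,fy=5))
E
```

```text
time_s: 5.63
ee_pos: [0.4276, 0.1495, 0.0325]
tool_rot: [0.002, -3.137, 0.0]
force: [-0.7, 0.0, -1.1]
gripper_width: 0.0385
grasp_force: 60.4
time_s: 5.88
ee_pos: [0.4305, 0.1493, 0.0344]
tool_rot: [-0.001, 3.14, 0.001]
force: [0.2, -0.3, -0.1]
gripper_width: 0.0385
grasp_force: 60.4
time_s: 6.13
ee_pos: [0.4299, 0.1488, 0.0321]
tool_rot: [0.0, 3.14, 0.0]
force: [-0.6, -0.1, -1.1]
gripper_width: 0.0386
grasp_force: 60.4
```

View pics/c2.png

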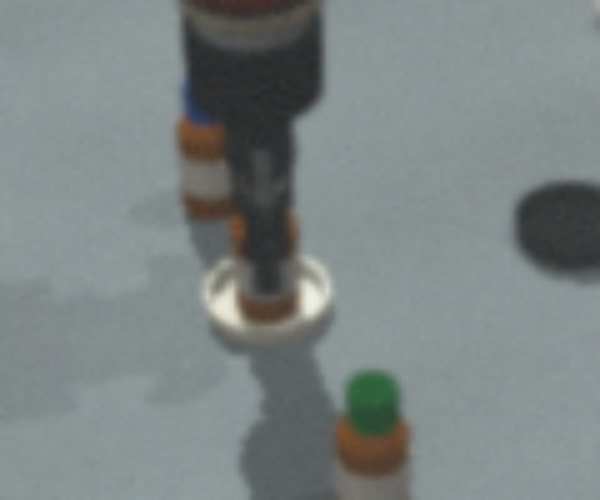

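The bottle hangs over the middle of the white dish (bottom at crop (268,310)), with almost no gap. I'll ease it down until the force shows contact.

```bash
python3 -m crank '{"delta_pos":[[0,0,0.001],[0,0,0.0015],[0,0,0.0015]],"rot":[[0,0,0],[0,0,0],[0,0,0]]}'
python3 -m crank '{"delta_pos":[[0,0,0.001],[0,0,0.0015],[0,0,0.0015]],"rot":[[0,0,0],[0,0,0],[0,0,0]]}'
```

```text
time_s: 6.43
ee_pos: [0.4296, 0.1487, 0.0305]
tool_rot: [0.0, 3.141, 0.0]
force: [-2.0, -0.9, 4.0]
gripper_width: 0.0386
grasp_force: 61.1
time_s: 6.68
ee_pos: [0.4299, 0.1488, 0.0305]
tool_rot: [-0.0, 3.141, -0.0]
force: [-7.7, -1.7, 21.0]
gripper_width: 0.0381
grasp_force: 62.8
```

```bash
python3 -m crank '{"delta_pos":[[0,0,-0.001],[0,0,-0.0015],[0,0,-0.0015]],"rot":[[0,0,0],[0,0,0],[0,0,0]]}'
python3 -m crank '{"delta_pos":[[0,0,0],[0,0,0],[0,0,0],[0,0,0],[0,0,0]],"rot":[[0,0,0],[0,0,0],[0,0,0],[0,0,0],[0,0,0]]}' 0.85
python3 -m crank '{"delta_pos":[[0,0,-0.015],[0,0,-0.04],[0,0,-0.07],[0,0,-0.1],[0,0,-0.12]],"rot":[[0,0,0],[0,0,0],[0,0,0],[0,0,0],[0,0,0]]}'
python3 - <<'E'
from h import *
a=snap('side','pics/s3.png')[:,:,::-1];cv2.imwrite('pics/c3.png',cv2.resize(a[110:290,170:330],None,fx=3.2,fy=3.2))
E
python3 go.py '[.4515,-.1375,.15]'
```

```text
time_s: 6.93
ee_pos: [0.4298, 0.1488, 0.0305]
tool_rot: [0.0, 3.14, 0.0]
force: [-2.6, -0.4, 7.6]
gripper_width: 0.0381
grasp_force: 61.2
time_s: 7.35
ee_pos: [0.429, 0.1487, 0.0296]
tool_rot: [-0.0, -3.141, 0.0]
force: [0.1, 0.3, -1.0]
gripper_width: 0.0724
grasp_force: 0.0
time_s: 7.77
ee_pos: [0.4301, 0.1489, 0.1525]
tool_rot: [-0.0, 3.139, 0.001]
force: [0.1, 0.3, -0.2]
gripper_width: 0.073
grasp_force: 0.0
t 7.82 at [0.4325 0.1493 0.1561] move mm [ -19.  -286.8    5.9] rot [0.08 0.48 0.01] w 0.07264083324863976
```

View pics/c3.png

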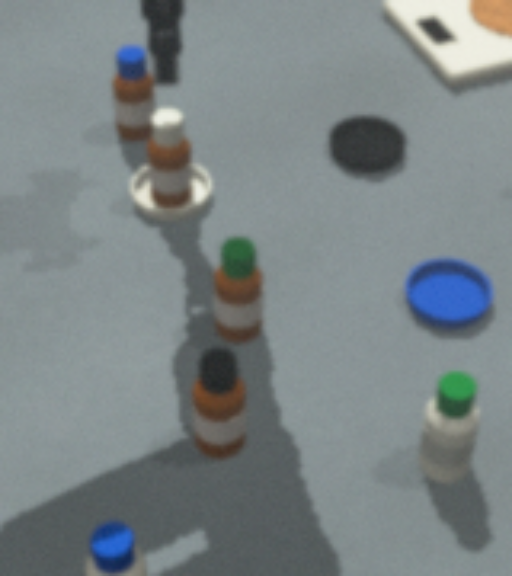

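White bottle stands upright in its dish (crop (168,160)). Next, black.

```bash
python3 -m crank '{"delta_pos":[[-0.002,-0.03,0],[-0.004,-0.06,0],[-0.006,-0.095,0],[-0.008,-0.13,0],[-0.01,-0.165,0]],"rot":[[0,0,0],[0,0,0],[0,0,0],[0,0,0],[0,0,0]]}' >/dev/null
python3 -m crank '{"delta_pos":[[-0.004,-0.035,0],[-0.008,-0.07,0],[-0.011,-0.1,0],[-0.0115,-0.122,0],[-0.0115,-0.122,0]],"rot":[[0,0,0],[0,0,0],[0,0,0],[0,0,0],[0,0,0]]}' >/dev/null
python3 -m crank '{"delta_pos":[[0,0,0],[0,0,0]],"rot":[[0,0,0],[0,0,0]]}'
python3 - <<'E'
from h import *
snap('side','pics/s4.png');d=bot.tip_of('side','amber_black')[0];print(w('side',d['at']),d['conf'])
E
python3 go.py '[.4515,-.1375,.0235]'
```

```text
time_s: 8.82
ee_pos: [0.4503, -0.1378, 0.1493]
tool_rot: [-0.001, -3.141, -0.001]
force: [0.3, -0.2, 0.2]
gripper_width: 0.0728
grasp_force: 0.0
[ 0.44923315 -0.13867464 -0.00056832] 0.85
t 8.92 at [ 0.4505 -0.1372  0.1495] move mm [ -1.1  -0.3 126. ] rot [ 0.03 -0.03  0.06] w 0.07245674868587464
```

```bash
python3 -m crank '{"delta_pos":[[0,0,0.03],[0,0,0.06],[0,0,0.09],[0,0,0.11],[0,0,0.126]],"rot":[[0,0,0],[0,0,0],[0,0,0],[0,0,0],[0,0,0]]}'
python3 -m crank '{"delta_pos":[[0,0,0],[0,0,0],[0,0,0],[0,0,0],[0,0,0]],"rot":[[0,0,0],[0,0,0],[0,0,0],[0,0,0],[0,0,0]]}' 0.3
python3 -m crank '{"delta_pos":[[0,0,0],[0,0,0],[0,0,0]],"rot":[[0,0,0],[0,0,0],[0,0,0]]}'
python3 -m crank '{"delta_pos":[[0,0,-0.015],[0,0,-0.04],[0,0,-0.07],[0,0,-0.1],[0,0,-0.125]],"rot":[[0,0,0],[0,0,0],[0,0,0],[0,0,0],[0,0,0]]}'
python3 go.py '[.627,.204,.15]'
```

```text
time_s: 9.33
ee_pos: [0.4495, -0.1364, 0.0217]
tool_rot: [0.003, -3.139, -0.002]
force: [0.0, -0.0, 0.9]
gripper_width: 0.073
grasp_force: 0.0
time_s: 9.75
ee_pos: [0.4514, -0.1384, 0.0249]
tool_rot: [-0.001, 3.14, -0.001]
force: [0.2, 0.3, 0.1]
gripper_width: 0.0383
grasp_force: 60.4
time_s: 10.0
ee_pos: [0.4515, -0.1385, 0.0249]
tool_rot: [0.0, 3.14, -0.001]
force: [-0.6, 1.8, 6.2]
gripper_width: 0.039
grasp_force: 61.1
time_s: 10.42
ee_pos: [0.4507, -0.1384, 0.1506]
tool_rot: [0.0, 3.141, -0.001]
force: [0.9, -0.2, -1.7]
gripper_width: 0.0387
grasp_force: 60.7
t 10.42 at [ 0.4507 -0.1384  0.1506] move mm [-176.3  342.5    0.5] rot [-0.03  0.03 -0.01] w 0.03867507370059443
```

```bash
python3 -m crank '{"delta_pos":[[-0.008,0.016,0],[-0.022,0.044,0],[-0.038,0.074,0],[-0.054,0.104,0],[-0.07,0.136,0]],"rot":[[0,0,0],[0,0,0],[0,0,0],[0,0,0],[0,0,0]]}' >/dev/null
python3 -m crank '{"delta_pos":[[-0.016,0.032,0],[-0.032,0.064,0],[-0.048,0.096,0],[-0.064,0.126,0],[-0.08,0.154,0]],"rot":[[0,0,0],[0,0,0],[0,0,0],[0,0,0],[0,0,0]]}' >/dev/null
python3 -m crank '{"delta_pos":[[-0.014,0.028,0],[-0.022,0.043,0],[-0.0265,0.052,0],[-0.0265,0.052,0],[-0.0265,0.052,0]],"rot":[[0,0,0],[0,0,0],[0,0,0],[0,0,0],[0,0,0]]}'
python3 go.py '[.627,.204,.029]'
```

```text
time_s: 11.67
ee_pos: [0.6267, 0.2032, 0.1481]
tool_rot: [0.001, -3.14, 0.001]
force: [-0.0, -0.8, -1.2]
gripper_width: 0.0383
grasp_force: 60.7
t 11.67 at [0.6267 0.2032 0.1481] move mm [ -0.5   0.9 119.1] rot [-0.05 -0.08  0.03] w 0.03827683083566414
```

```bash
python3 -m crank '{"delta_pos":[[0,0.001,0.03],[0,0.001,0.06],[0,0.001,0.085],[0,0.001,0.105],[0,0.001,0.114]],"rot":[[0,0,0],[0,0,0],[0,0,0],[0,0,0],[0,0,0]]}'
python3 -m crank '{"delta_pos":[[0,0,0.001],[0,0,0.002],[0,0,0.0025],[0,0,0.0025]],"rot":[[0,0,0],[0,0,0],[0,0,0],[0,0,0]]}'
python3 -m crank '{"delta_pos":[[0,0,0.0005],[0,0,0.001],[0,0,0.001]],"rot":[[0,0,0],[0,0,0],[0,0,0]]}'
```

```text
time_s: 12.08
ee_pos: [0.6242, 0.2023, 0.031]
tool_rot: [-0.003, -3.136, 0.003]
force: [-1.4, -1.3, -1.8]
gripper_width: 0.0385
grasp_force: 60.7
time_s: 12.42
ee_pos: [0.6287, 0.2047, 0.0344]
tool_rot: [0.0, 3.138, 0.001]
force: [0.2, 1.1, -1.7]
gripper_width: 0.0388
grasp_force: 60.7
time_s: 12.67
ee_pos: [0.6276, 0.2049, 0.032]
tool_rot: [-0.0, 3.141, 0.0]
force: [-0.2, 0.6, -2.1]
gripper_width: 0.0385
grasp_force: 60.7
```

```bash
python3 -m crank '{"delta_pos":[[0,0,0.0005],[0,0,0.001],[0,0,0.0015],[0,0,0.0015]],"rot":[[0,0,0],[0,0,0],[0,0,0],[0,0,0]]}'
python3 -m crank '{"delta_pos":[[0,0,0.0005],[0,0,0.001],[0,0,0.001]],"rot":[[0,0,0],[0,0,0],[0,0,0]]}'
```

```text
time_s: 13.0
ee_pos: [0.627, 0.2047, 0.0295]
tool_rot: [0.0, -3.141, 0.0]
force: [0.3, -0.1, -1.5]
gripper_width: 0.0385
grasp_force: 60.7
time_s: 13.25
ee_pos: [0.6272, 0.2047, 0.0289]
tool_rot: [-0.0, -3.142, 0.0]
force: [-0.1, -0.9, 0.5]
gripper_width: 0.0381
grasp_force: 60.9
```

```bash
python3 -m crank '{"delta_pos":[[0,0,0],[0,0,0],[0,0,0],[0,0,0],[0,0,0]],"rot":[[0,0,0],[0,0,0],[0,0,0],[0,0,0],[0,0,0]]}' 0.85
python3 -m crank '{"delta_pos":[[0,0,-0.015],[0,0,-0.04],[0,0,-0.07],[0,0,-0.1],[0,0,-0.12]],"rot":[[0,0,0],[0,0,0],[0,0,0],[0,0,0],[0,0,0]]}'
python3 - <<'E'
from h import *
a=snap('side','pics/s5.png')[:,:,::-1];cv2.imwrite('pics/c5.png',cv2.resize(a[90:290,170:350],None,fx=2.8,fy=2.8))
d=bot.tip_of('side','amber_green')[0];print(w('side',d['at']),d['conf'])
E
python3 go.py '[.475,-.022,.15]'
```

```text
time_s: 13.67
ee_pos: [0.6273, 0.2047, 0.0289]
tool_rot: [-0.0, 3.141, 0.0]
force: [-0.4, -0.1, 0.5]
gripper_width: 0.0724
grasp_force: 0.0
time_s: 14.08
ee_pos: [0.6286, 0.205, 0.1537]
tool_rot: [-0.0, 3.137, 0.001]
force: [0.9, -0.4, -0.1]
gripper_width: 0.0725
grasp_force: 0.0
[ 0.47875197 -0.0184589   0.001174  ] 0.92
t 14.18 at [0.6307 0.2055 0.1561] move mm [ 155.8 -227.5    4. ] rot [0.12 0.59 0.  ] w 0.07275257084749343
```

View pics/c5.png

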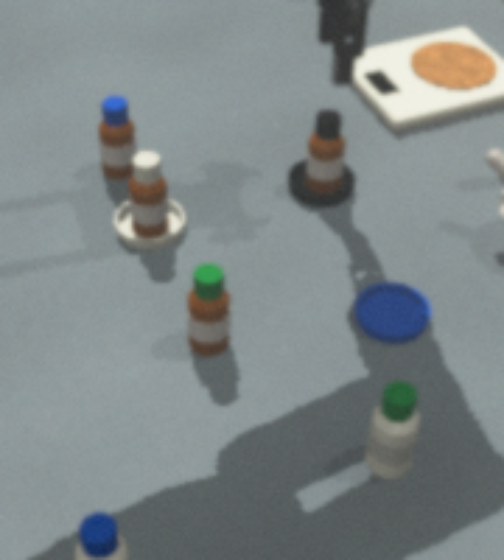

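Black bottle stands in its dish (crop (325,155)). The green estimates scatter a bit, so I'll check with the cap pixels in both views.

```bash
python3 - <<'E'
from h import *
for c in('top','side'):
    a=snap(c,f'pics/{c}6.png'); h=cv2.cvtColor(a,cv2.COLOR_RGB2HSV)
    m=cv2.inRange(h,(45,100,40),(85,255,255))
    n,l,s,ce=cv2.connectedComponentsWithStats(m)
    for i in range(1,n):
        if s[i,4]>15: print(c,s[i,4],ce[i],ray(c,ce[i],.082),ray(c,ce[i],.09))
E
python3 -m crank '{"delta_pos":[[0.018,-0.026,0],[0.036,-0.052,0],[0.056,-0.082,0],[0.076,-0.112,0],[0.096,-0.14,0]],"rot":[[0,0,0],[0,0,0],[0,0,0],[0,0,0],[0,0,0]]}' >/dev/null
python3 -m crank '{"delta_pos":[[0.02,-0.028,0],[0.04,-0.058,0],[0.055,-0.086,0],[0.055,-0.086,0],[0.055,-0.086,0]],"rot":[[0,0,0],[0,0,0],[0,0,0],[0,0,0],[0,0,0]]}' >/dev/null
python3 go.py '[.476,-.0205,.0235]'
```

```text
top 87 [318.37931034 141.13793103] [ 0.62051156 -0.18096836  0.082     ] [ 0.6181059  -0.17935953  0.09      ]
top 588 [388.79931973 177.05952381] [ 0.52883797 -0.35714723  0.082     ] [ 0.52720648 -0.35405059  0.09      ]
top 101 [256.00990099 196.5049505 ] [ 0.47657948 -0.02232196  0.082     ] [ 0.47538931 -0.02205288  0.09      ]
side 85 [243.78823529 189.2       ] [ 0.47628733 -0.01754815  0.082     ] [ 0.47553571 -0.02593353  0.09      ]
side 115 [311.91304348 232.53043478] [ 0.61925399 -0.17800503  0.082     ] [ 0.61685708 -0.18454384  0.09      ]
side 983 [293.33163784 333.5249237 ] [ 0.5314133  -0.41769072  0.082     ] [ 0.53002728 -0.42147119  0.09      ]
t 15.12 at [ 0.4746 -0.0223  0.1476] move mm [ -1.6   1.7 124.1] rot [ 0.04 -0.13 -0.19] w 0.07268553160467711
```

Green bottle at about (0.476, -0.022).

```bash
python3 -m crank '{"delta_pos":[[-0.001,0,0.03],[-0.001,0,0.06],[-0.001,0,0.09],[-0.001,0,0.11],[-0.001,0,0.125]],"rot":[[0,0,0],[0,0,0],[0,0,0],[0,0,0],[0,0,0]]}'
python3 -m crank '{"delta_pos":[[0,0,0],[0,0,0],[0,0,0],[0,0,0],[0,0,0]],"rot":[[0,0,0],[0,0,0],[0,0,0],[0,0,0],[0,0,0]]}' 0.3
python3 -m crank '{"delta_pos":[[0,0,0],[0,0,0],[0,0,0]],"rot":[[0,0,0],[0,0,0],[0,0,0]]}'
python3 -m crank '{"delta_pos":[[0,0,-0.015],[0,0,-0.04],[0,0,-0.07],[0,0,-0.1],[0,0,-0.125]],"rot":[[0,0,0],[0,0,0],[0,0,0],[0,0,0],[0,0,0]]}'
python3 go.py '[.545,-.3795,.15]'
```

```text
time_s: 15.53
ee_pos: [0.4753, -0.0197, 0.0205]
tool_rot: [0.002, -3.137, -0.002]
force: [-0.5, 0.5, -0.0]
gripper_width: 0.0727
grasp_force: 0.0
time_s: 15.95
ee_pos: [0.4774, -0.021, 0.024]
tool_rot: [-0.001, 3.141, 0.0]
force: [-0.1, 0.2, -1.4]
gripper_width: 0.0385
grasp_force: 60.3
time_s: 16.2
ee_pos: [0.4772, -0.0213, 0.0239]
tool_rot: [0.0, 3.141, -0.0]
force: [-0.1, 0.2, -0.5]
gripper_width: 0.0386
grasp_force: 60.3
time_s: 16.62
ee_pos: [0.4775, -0.0214, 0.1509]
tool_rot: [0.0, 3.14, -0.0]
force: [-0.2, -0.1, -1.5]
gripper_width: 0.0386
grasp_force: 60.5
t 16.62 at [ 0.4775 -0.0214  0.1509] move mm [ -67.6 -358.1    1.1] rot [-0.01  0.08 -0.01] w 0.03855547705030045
```

```bash
python3 -m crank '{"delta_pos":[[-0.004,-0.018,0],[-0.009,-0.048,0],[-0.015,-0.08,0],[-0.021,-0.114,0],[-0.028,-0.148,0]],"rot":[[0,0,0],[0,0,0],[0,0,0],[0,0,0],[0,0,0]]}' >/dev/null
python3 -m crank '{"delta_pos":[[-0.006,-0.034,0],[-0.012,-0.068,0],[-0.018,-0.1,0],[-0.024,-0.13,0],[-0.03,-0.158,0]],"rot":[[0,0,0],[0,0,0],[0,0,0],[0,0,0],[0,0,0]]}' >/dev/null
python3 -m crank '{"delta_pos":[[-0.005,-0.026,0],[-0.008,-0.042,0],[-0.0095,-0.052,0],[-0.0095,-0.052,0],[-0.0095,-0.052,0]],"rot":[[0,0,0],[0,0,0],[0,0,0],[0,0,0],[0,0,0]]}'
python3 go.py '[.545,-.3795,.028]'
```

```text
time_s: 17.87
ee_pos: [0.5443, -0.3789, 0.1483]
tool_rot: [-0.001, -3.141, -0.002]
force: [-0.2, 0.4, -2.2]
gripper_width: 0.0383
grasp_force: 60.6
t 17.87 at [ 0.5443 -0.3789  0.1483] move mm [ -0.8  -0.8 120.3] rot [ 0.06 -0.04 -0.03] w 0.038339267469677585
```

```bash
python3 -m crank '{"delta_pos":[[-0.001,0,0.03],[-0.001,0,0.06],[-0.001,0,0.085],[-0.001,0,0.105],[-0.001,0,0.114]],"rot":[[0,0,0],[0,0,0],[0,0,0],[0,0,0],[0,0,0]]}' >/dev/null
python3 -m crank '{"delta_pos":[[0,0,0.001],[0,0,0.002],[0,0,0.003],[0,0,0.003],[0,0,0.003]],"rot":[[0,0,0],[0,0,0],[0,0,0],[0,0,0],[0,0,0]]}'
python3 -m crank '{"delta_pos":[[0,0,0.0005],[0,0,0.001],[0,0,0.0015],[0,0,0.0015]],"rot":[[0,0,0],[0,0,0],[0,0,0],[0,0,0]]}'
```

```text
time_s: 18.7
ee_pos: [0.5467, -0.38, 0.0336]
tool_rot: [-0.0, 3.14, -0.003]
force: [0.6, 0.0, -1.4]
gripper_width: 0.0385
grasp_force: 60.6
time_s: 19.03
ee_pos: [0.5456, -0.3793, 0.0303]
tool_rot: [-0.0, -3.142, -0.0]
force: [0.2, -0.5, -2.2]
gripper_width: 0.0387
grasp_force: 60.6
```

```bash
python3 -m crank '{"delta_pos":[[0,0,0.0005],[0,0,0.001],[0,0,0.0015],[0,0,0.0015]],"rot":[[0,0,0],[0,0,0],[0,0,0],[0,0,0]]}'
python3 -m crank '{"delta_pos":[[0,0,0.0004],[0,0,0.0008],[0,0,0.0008]],"rot":[[0,0,0],[0,0,0],[0,0,0]]}'
```

```text
time_s: 19.37
ee_pos: [0.5456, -0.3792, 0.0285]
tool_rot: [-0.0, -3.141, -0.0]
force: [-0.1, -0.9, -1.6]
gripper_width: 0.0384
grasp_force: 60.6
time_s: 19.62
ee_pos: [0.5456, -0.3792, 0.0279]
tool_rot: [0.0, -3.141, -0.0]
force: [0.3, 0.4, -1.0]
gripper_width: 0.0386
grasp_force: 60.6
```

```bash
python3 -m crank '{"delta_pos":[[0,0,0.0004],[0,0,0.0006],[0,0,0.0006]],"rot":[[0,0,0],[0,0,0],[0,0,0]]}'
```

```text
time_s: 19.87
ee_pos: [0.5458, -0.3794, 0.0276]
tool_rot: [-0.0, 3.141, -0.0]
force: [-0.5, 0.2, 0.8]
gripper_width: 0.0385
grasp_force: 60.8
```

Contact. Next: release and lift.

```bash
python3 -m crank '{"delta_pos":[[0,0,0],[0,0,0],[0,0,0],[0,0,0],[0,0,0]],"rot":[[0,0,0],[0,0,0],[0,0,0],[0,0,0],[0,0,0]]}' 0.85
python3 -m crank '{"delta_pos":[[0,0,-0.015],[0,0,-0.04],[0,0,-0.07],[0,0,-0.1],[0,0,-0.12]],"rot":[[0,0,0],[0,0,0],[0,0,0],[0,0,0],[0,0,0]]}'
python3 - <<'E'
from h import *
a=snap('side','pics/s7.png')[:,:,::-1];cv2.imwrite('pics/c7.png',cv2.resize(a[110:384,170:350],None,fx=2.1,fy=2.1))
d=bot.tip_of('side','amber_blue')[0];print(w('side',d['at']),d['conf'])
a=snap('top','pics/t7.png'); h=cv2.cvtColor(a,cv2.COLOR_RGB2HSV)
n,l,s,ce=cv2.connectedComponentsWithStats(cv2.inRange(h,(105,120,60),(128,255,255)))
for i in range(1,n):
    if s[i,4]>15: print(s[i,4],ce[i],ray('top',ce[i],.086))
E
python3 go.py '[.4035,.2595,.15]'
```

```text
time_s: 20.28
ee_pos: [0.5458, -0.3794, 0.0275]
tool_rot: [-0.0, 3.141, -0.0]
force: [-1.2, 0.1, -0.6]
gripper_width: 0.0728
grasp_force: 0.0
time_s: 20.7
ee_pos: [0.5468, -0.3802, 0.1523]
tool_rot: [-0.0, 3.138, -0.005]
force: [-0.3, 0.0, -0.2]
gripper_width: 0.0726
grasp_force: 0.0
[0.40098062 0.26241327 0.00071706] 0.69
25 [458.76  87.08] [ 0.77285074 -0.55836414  0.086     ]
574 [250.12369338 134.46864111] [ 0.63499336 -0.00681077  0.086     ]
106 [141.59433962 226.05660377] [0.40080555 0.25634997 0.086     ]
28 [360.25       238.60714286] [ 0.37428886 -0.27679634  0.086     ]
t 20.85 at [ 0.5473 -0.3807  0.1517] move mm [143.7 640.2  -1.8] rot [-0.25  0.28  0.  ] w 0.0722303901613752
```

View pics/c7.png

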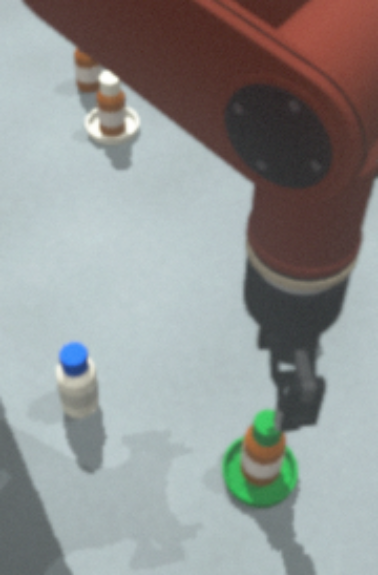

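Green is placed upright in its dish (crop (263,460)). Last is blue, at about (0.4025, 0.2585).

```bash
python3 -m crank '{"delta_pos":[[0.007,0.03,-0.005],[0.014,0.062,-0.01],[0.021,0.096,-0.01],[0.028,0.13,-0.01],[0.036,0.165,-0.01]],"rot":[[0,0,0],[0,0,0],[0,0,0],[0,0,0],[0,0,0]]}' >/dev/null
python3 -m crank '{"delta_pos":[[0.008,0.035,0],[0.016,0.07,0],[0.024,0.105,0],[0.032,0.14,0],[0.04,0.175,0]],"rot":[[0,0,0],[0,0,0],[0,0,0],[0,0,0],[0,0,0]]}' >/dev/null
python3 -m crank '{"delta_pos":[[0.008,0.035,0],[0.016,0.07,0],[0.024,0.105,0],[0.032,0.14,0],[0.04,0.175,0]],"rot":[[0,0,0],[0,0,0],[0,0,0],[0,0,0],[0,0,0]]}' >/dev/null
python3 -m crank '{"delta_pos":[[0.008,0.035,0],[0.016,0.07,0],[0.023,0.1,0],[0.027,0.123,0],[0.027,0.123,0]],"rot":[[0,0,0],[0,0,0],[0,0,0],[0,0,0],[0,0,0]]}' >/dev/null
python3 -m crank '{"delta_pos":[[0,0,0],[0,0,0],[0,0,0]],"rot":[[0,0,0],[0,0,0],[0,0,0]]}'
python3 go.py '[.4025,.2585,.0235]'
```

```text
time_s: 22.77
ee_pos: [0.4026, 0.2577, 0.1569]
tool_rot: [-0.002, -3.141, 0.001]
force: [-0.7, -0.1, -0.1]
gripper_width: 0.0727
grasp_force: 0.0
t 22.77 at [0.4026 0.2577 0.1569] move mm [-1.000e-01  9.000e-01  1.334e+02] rot [-0.04 -0.06 -0.06] w 0.07266371813702599
```

```bash
python3 -m crank '{"delta_pos":[[0,0.001,0.03],[0,0.001,0.06],[0,0.001,0.09],[0,0.001,0.115],[0,0.001,0.133]],"rot":[[0,0,0],[0,0,0],[0,0,0],[0,0,0],[0,0,0]]}'
python3 -m crank '{"delta_pos":[[0,0,0],[0,0,0],[0,0,0],[0,0,0],[0,0,0]],"rot":[[0,0,0],[0,0,0],[0,0,0],[0,0,0],[0,0,0]]}' 0.3
python3 -m crank '{"delta_pos":[[0,0,0],[0,0,0],[0,0,0]],"rot":[[0,0,0],[0,0,0],[0,0,0]]}'
python3 -m crank '{"delta_pos":[[0,0,-0.015],[0,0,-0.04],[0,0,-0.07],[0,0,-0.1],[0,0,-0.13]],"rot":[[0,0,0],[0,0,0],[0,0,0],[0,0,0],[0,0,0]]}'
python3 go.py '[.657,-.007,.153]'
```

```text
time_s: 23.18
ee_pos: [0.4016, 0.2578, 0.0219]
tool_rot: [-0.003, -3.139, 0.002]
force: [0.4, -1.1, 0.5]
gripper_width: 0.0724
grasp_force: 0.0
time_s: 23.6
ee_pos: [0.4037, 0.2599, 0.0257]
tool_rot: [0.001, 3.139, 0.002]
force: [0.5, -0.2, -1.3]
gripper_width: 0.0387
grasp_force: 60.2
time_s: 23.85
ee_pos: [0.4036, 0.26, 0.0255]
tool_rot: [-0.0, 3.14, 0.001]
force: [-0.8, -2.3, 7.1]
gripper_width: 0.0386
grasp_force: 60.6
time_s: 24.27
ee_pos: [0.402, 0.2596, 0.1554]
tool_rot: [0.0, -3.141, 0.0]
force: [0.2, 0.4, -1.0]
gripper_width: 0.0385
grasp_force: 60.4
t 24.27 at [0.402  0.2596 0.1554] move mm [-254.9 -266.6    2.2] rot [-0.01 -0.05  0.01] w 0.03847207555289483
```

```bash
python3 -m crank '{"delta_pos":[[-0.012,-0.012,0],[-0.033,-0.035,0],[-0.056,-0.058,0],[-0.079,-0.082,0],[-0.102,-0.106,0]],"rot":[[0,0,0],[0,0,0],[0,0,0],[0,0,0],[0,0,0]]}' >/dev/null
python3 -m crank '{"delta_pos":[[-0.023,-0.024,0],[-0.046,-0.048,0],[-0.069,-0.072,0],[-0.092,-0.096,0],[-0.112,-0.117,0]],"rot":[[0,0,0],[0,0,0],[0,0,0],[0,0,0],[0,0,0]]}' >/dev/null
python3 -m crank '{"delta_pos":[[-0.018,-0.019,0],[-0.03,-0.032,0],[-0.041,-0.043,0],[-0.041,-0.043,0],[-0.041,-0.043,0]],"rot":[[0,0,0],[0,0,0],[0,0,0],[0,0,0],[0,0,0]]}'
python3 go.py '[.657,-.007,.0295]'
```

```text
time_s: 25.52
ee_pos: [0.6575, -0.0066, 0.1537]
tool_rot: [-0.002, -3.14, -0.001]
force: [-0.6, 0.5, -0.6]
gripper_width: 0.0385
grasp_force: 60.4
t 25.52 at [ 0.6575 -0.0066  0.1537] move mm [  0.3  -0.5 124.2] rot [ 0.03 -0.07 -0.06] w 0.038523966782804765
```

```bash
python3 -m crank '{"delta_pos":[[0,0,0.03],[0,0,0.06],[0,0,0.09],[0,0,0.11],[0,0,0.118]],"rot":[[0,0,0],[0,0,0],[0,0,0],[0,0,0],[0,0,0]]}' >/dev/null
python3 -m crank '{"delta_pos":[[0,0,0.001],[0,0,0.002],[0,0,0.003],[0,0,0.003],[0,0,0.003]],"rot":[[0,0,0],[0,0,0],[0,0,0],[0,0,0],[0,0,0]]}'
python3 -m crank '{"delta_pos":[[0,0,0.0005],[0,0,0.001],[0,0,0.0015],[0,0,0.0015]],"rot":[[0,0,0],[0,0,0],[0,0,0],[0,0,0]]}'
```

```text
time_s: 26.35
ee_pos: [0.6589, -0.0064, 0.0352]
tool_rot: [-0.0, 3.139, -0.001]
force: [0.3, -0.0, -1.0]
gripper_width: 0.0389
grasp_force: 60.4
time_s: 26.68
ee_pos: [0.6577, -0.0063, 0.0319]
tool_rot: [-0.0, -3.142, -0.0]
force: [-1.1, -0.4, -0.8]
gripper_width: 0.0385
grasp_force: 60.4
```

```bash
python3 -m crank '{"delta_pos":[[0,0,0.0005],[0,0,0.001],[0,0,0.0015],[0,0,0.0015]],"rot":[[0,0,0],[0,0,0],[0,0,0],[0,0,0]]}'
python3 -m crank '{"delta_pos":[[0,0,0.0004],[0,0,0.0008],[0,0,0.0008]],"rot":[[0,0,0],[0,0,0],[0,0,0]]}'
```

```text
time_s: 27.02
ee_pos: [0.6576, -0.0063, 0.0302]
tool_rot: [-0.0, -3.141, -0.0]
force: [0.5, -0.5, -1.4]
gripper_width: 0.0385
grasp_force: 60.4
time_s: 27.27
ee_pos: [0.6577, -0.0063, 0.0296]
tool_rot: [0.0, 3.142, -0.0]
force: [0.4, -0.4, -1.0]
gripper_width: 0.039
grasp_force: 60.6
```

```bash
python3 -m crank '{"delta_pos":[[0,0,0.0004],[0,0,0.0006],[0,0,0.0006]],"rot":[[0,0,0],[0,0,0],[0,0,0]]}'
```

```text
time_s: 27.52
ee_pos: [0.6578, -0.0063, 0.0295]
tool_rot: [0.0, 3.141, -0.0]
force: [-1.8, 0.1, 3.6]
gripper_width: 0.0388
grasp_force: 60.8
```

```bash
python3 -m crank '{"delta_pos":[[0,0,0],[0,0,0],[0,0,0],[0,0,0],[0,0,0]],"rot":[[0,0,0],[0,0,0],[0,0,0],[0,0,0],[0,0,0]]}' 0.85
python3 -m crank '{"delta_pos":[[0,0,-0.015],[0,0,-0.04],[0,0,-0.07],[0,0,-0.1],[0,0,-0.125]],"rot":[[0,0,0],[0,0,0],[0,0,0],[0,0,0],[0,0,0]]}'
python3 -m crank '{"delta_pos":[[0.02,0,-0.02],[0.04,0,-0.04],[0.05,0,-0.05],[0.05,0,-0.05],[0.05,0,-0.05]],"rot":[[0,0,0],[0,0,0],[0,0,0],[0,0,0],[0,0,0]]}'
python3 - <<'E'
from h import *
snap('side','pics/s8.png'); snap('top','pics/t8.png')
for c in ('side','top'):
  for n in N[:6]:
    for d in bot.tip_of(c,n)[:1]: print(c,n,np.round(w(c,d['at']),3),d['conf'])
E
```

```text
time_s: 27.93
ee_pos: [0.6577, -0.0063, 0.0288]
tool_rot: [-0.0, -3.141, -0.0]
force: [0.2, -0.6, 0.3]
gripper_width: 0.0726
grasp_force: 0.0
time_s: 28.35
ee_pos: [0.6584, -0.0063, 0.1577]
tool_rot: [0.0, 3.139, -0.0]
force: [0.8, -0.6, 0.0]
gripper_width: 0.0728
grasp_force: 0.0
time_s: 28.77
ee_pos: [0.6083, -0.0064, 0.206]
tool_rot: [0.0, 3.138, -0.001]
force: [0.2, -0.6, -0.9]
gripper_width: 0.0724
grasp_force: 0.0
side amber_white [0.432 0.15  0.009] 0.67
side amber_black [0.624 0.206 0.005] 0.87
side amber_green [ 0.548 -0.377  0.002] 0.85
side amber_blue [ 0.373 -0.287  0.002] 0.71
side plain_green [ 0.62  -0.184 -0.003] 0.76
side plain_blue [ 0.369 -0.286  0.001] 0.57
top amber_white [ 0.541 -0.382  0.005] 0.68
top amber_black [0.628 0.201 0.005] 0.58
top amber_green [ 0.542 -0.384  0.006] 0.6
top amber_blue [ 0.659 -0.005  0.007] 0.58
top plain_green [ 0.622 -0.179 -0.003] 0.55
top plain_blue [ 0.366 -0.287 -0.   ] 0.75
```

View pics/s8.png

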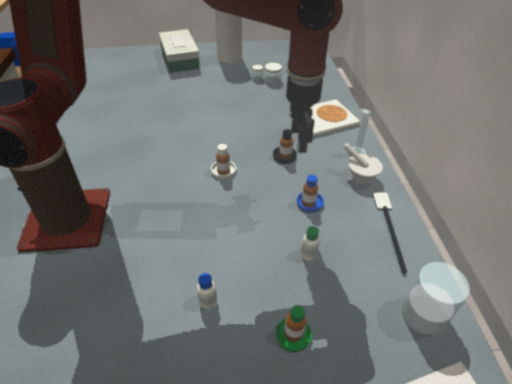

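All four amber bottles stand upright in their matching dishes: white (223,165), black (287,150), blue (311,197), green (296,328). The plain bottles haven't moved, and the gripper is clear.

```bash
python3 -c "
from plant import bot
print(bot.hand_in())"
```

```text
the job is handed in; nothing more can be done
None
```

All four amber bottles stand upright in the dishes matching their caps, the two white plastic bottles were left in place, and the job was handed in at about 29 s of the 109 s allowed.

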